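# Make up the terrace tray and the TV-room tray from the bar ledge

### The arm

A 7-joint arm with a two-finger parallel gripper is mounted at the origin on the work surface. World frame = base frame: x ahead of the robot, y to its left, z up, the work surface at z = 0. Lengths are in mm, angles in rad, forces in N, time in s.
With the tool pointing down it reaches from about 375 to 925 mm from the base axis. Payload 3.1 kg.
Tool frame: the origin (TCP) lies between the finger pads; the fingertips stand 22 mm ahead of it and the grasp point (between the pads) lies 3 mm ahead of it; z points along the fingers, y is the line along which they close (so a half turn about z gives the same grasp; the last joint's range is limited). The gripper opens to 85 mm and grips with 20 to 120 N. Pads are 22 mm wide; open, the fingers measure 114 mm over their backs; the gripper's body (76 mm by 85 mm) begins 54 mm behind the grasp point. The pads swing forward as they close: fully open they stand 13 mm farther back than shut.
Start: joints at [1.174, 0.383, 0.044, 1.598, -0.018, 1.161, -0.05], TCP at [191.362, -621.196, 253.269] pointing down, gripper open.
Joint ranges: [-2.61, 2.61], [-0.41, 2.15], [-1.48, 1.57], [0, 2.5], [-1.57, 4.71], [0.05, 1.97], [-2.85, 2.85]. Speed limits (rad/s): [2.79, 2.79, 3.14, 3.14, 3.14, 3.14, 3.14].

### API

Orientations are given as a rotation vector (axis times angle).
In Python, from plant import arm gives the robot as it stands.
- The arm moves only by the shell command python3 -m jog 'ROWS' [OPENING] [FORCE]. ROWS is a JSON list of rows, 1 to 20 of them, each of 4 numbers: dx, dy, dz in mm, then a turn about the tool's z in rad; each row is the pose to reach, as a shift and turn from the pose commanded when the command began, along the tool's axes at that moment; what a row does not reach only later rows make up. A row lasts 1/12 s, in which the tool goes at most 41.7 mm and 0.125 rad, less where a joint would pass 70% of its speed; a pose out of reach is approached as far as the arm can. OPENING is the finger opening in mm, set as the command begins (- or left out keeps the last). The fingers move at their own pace and stop on an object; FORCE is the grip in N (left out, the last holds). Time passes only in rows, so rows that do not move let the fingers close. It prints the time, the measured TCP pose, the force, the opening and the grip force at its end.
- arm.get_state(): the state, without advancing time (a new reading comes with each control period).
- arm.read_camera(name): name is "scene" or "top"; returns a dict with "pixels" (384x512x3 uint8, blue, green, red), "depth" (384x512 float32, mm along the optical axis (not along the pixel's ray), 0 where there is no reading), "fx", "fy", "cx", "cy" (pixels), "xyz" and "orientation" of the camera in the world. Camera axes: x right, y down, z forward; pixel columns grow to the right and rows downward; lengths in mm; the calibration is good to about 2 mm. A picture is of the moment at which its call begins.
- arm.close_job(): hands the job in; it is judged then, once.
Trained networks look in a picture, given as the dict that the camera call returned (one of the last four; its "shot" number tells which), for a name from the list of things; names that differ only in an ending like _2 or _b are one class to them, and where a whole thing is asked for, a point or a joint stands for the part that bears it (a point fixed in the world has none). Each returns a list of dicts, best first, with "confidence" (0 to 1); they miss things now and then, are a little off and sometimes report something else, mostly with a low value. They report only what shows in the picture. A call takes as long as a camera call. They do not tell look-alikes from the thing itself.
- arm.outline_of(picture, name): "region" (384x512 bool, what is visible of it) and "pixel" ([column, row] in pixels, amid what is visible of it).
- arm.spot_point(picture, name): "pixel" ([column, row] in pixels: a listed point, or the origin of a listed thing).
The state is a dict: "t": time; "joint_positions": joint angles; "qd": joint speeds; "joint_torque": joint torques, N m; "tcp_pos": TCP position; "orientation": TCP orientation; "ft_force": force on the tool from outside, world axes, zero at the start; "wrist_torque": the same for the moment, N m; "finger_gap": finger opening in mm; "finger_force": force on a finger pad.
Only numpy, scipy, OpenCV 4.12 (cv2) and the standard library are available. Lean on these libraries where they do the work, as an engineer would, in place of code of your own. Each camera call takes 0.05 s, during which the arm holds its last target. There are 200 camera calls.

### The job

Make up the two guest trays from the things on the ledge. The orange tray goes to the terrace: glass ashtray in its square compartment, steel bottle opener in the long one, yellow lighter in the short one; the blue tray goes to the TV room: wooden bowl in its square compartment, the black remote in the long one, the short one left empty. Everything lies flat on its compartment's floor, ashtray and bowl right way up, the ashtray is glass and must not be dropped, and the white remote stays where it is on the ledge.

Things in the scene. Friction and masses are not known exactly. Their poses are not given: they have to be found in the camera images.
- tray_orange: Orange fixed plastic tray, 190 x 190 mm; floor top at z 4 mm, rim 6 mm wide and 11 high, ridges 6 wide and 9 high. Origin: centre of underside, z up. Compartments (inner mm, centre in tray frame): LONG 178 along x, 62 along y, at (0, 58); SQUARE 110 x 110 at (-34, -34); SHORT 62 along x, 110 along y, at (58, -34). Gets ashtray (SQUARE), opener (LONG), lighter (SHORT).
- tray_blue: Dark blue fixed plastic tray, 190 x 190 mm; floor top at z 4 mm, rim 6 mm wide and 11 high, ridges 6 wide and 9 high. Origin: centre of underside, z up. Compartments (inner mm, centre in tray frame): LONG 178 along x, 62 along y, at (0, 58); SQUARE 110 x 110 at (-34, -34); SHORT 62 along x, 110 along y, at (58, -34). Gets bowl (SQUARE), black remote (LONG); SHORT stays empty.
- ashtray: Pale green glass ashtray, open top, 84 x 84 mm, 32 high, 0.24 to 0.32 kg. Four upright walls 9 mm thick, centre lines 37.5 mm from the centre, parallel to its x and y, straight for 56 mm; corners lower (24 mm). Inner floor 8 mm up. Too wide to span: pinch the middle of one wall from above. Origin: centre of the underside, z up.
- bowl: Round carved wooden bowl, open top, 92 mm across, 42 high, about 0.12 kg. The upper 20 mm of the wall is upright, 9 mm thick, centre line 41.5 mm from the axis; below it tapers to a foot 66 mm across. Inner floor 9 mm up. Pinch the rim from above, anywhere round. Origin: centre of the underside, z up; its yaw means nothing.
- opener: Steel bottle opener, 150 mm long, lying along its x. Handle 18 mm wide and 18 mm high, from x = -75 to +25 mm; at the +x end a ring 42 mm across, 8 mm thick, 5 mm clear of the surface. 0.11 kg, balances at about x = -5 mm. Origin: centre of its length, at the underside, z up. Either end may point either way in the compartment.
- lighter: Yellow plastic lighter lying flat, 80 mm long along its x (steel hood at +x), 24 mm wide, 14 mm high (small red button to 16 mm), 0.03 kg. Origin: centre of the underside, z up. Any yaw that fits its compartment will do (long way along the tray's y).
- remote_black: Black remote control in its plastic case with grey keys, lying face up along its x, 150 mm long, 46 mm wide, 22 mm high, 0.13 kg. Origin: centre of the underside, z up. Either end may point either way in the compartment.
- remote_white: White remote control (for the fan), lying face up along its x, 130 mm long, 42 mm wide, 20 mm high. Not part of any tray: it stays where it is. Origin: centre of the underside, z up.
Things that resemble listed ones, but are neither listed nor needed, are in the scene too. Of the things that look like the lighter, the smaller one is meant. Of the things that look like the bowl, take the one that is farthest to the robot's left at the start.

How it is judged:
By the outcome, as a careful person would: the job done as asked, in the order asked, and still so for the second after the job is handed in, with the robot touching nothing.
It also fails if it takes over 128 s, if anything falls off the work surface, if the arm or the gripper's body presses on something with over 40 N, if the wrist force passes 120 N, or if a joint passes its speed limit or range.

## Working session

There is one attempt and no reset: what is moved stays moved. The work goes in short steps, Python scripts to look and compute and a shell command to move; the robot and the scene stay as the last step left them, time stands still between calls to the robot, and variables do not carry over. Pictures are saved under pics/ and viewed, at most 17 in all, crops included, and the job is handed in when it is done.

```bash
ls; mkdir -p pics
python3 - <<'E'
from plant import arm
import cv2,numpy as np
s=arm.get_state();print({k:np.round(v,3) for k,v in s.items()})
for n in("scene","top"):
    p=arm.read_camera(n);cv2.imwrite(f"pics/{n}0.png",p["pixels"]);print(n,p["fx"],p["fy"],p["cx"],p["cy"],p["xyz"],p["orientation"],p["shot"])
    np.savez(f"{n}0.npz",**p)
E
```

```text
pics
{'t': np.float64(0.0), 'joint_positions': array([ 1.174,  0.384,  0.044,  1.6  , -0.018,  1.161, -0.05 ]), 'qd': array([ 0.   ,  0.001, -0.001, -0.001,  0.   ,  0.   , -0.   ]), 'joint_torque': array([ 0.0000e+00, -4.3347e+01,  1.0250e+00, -2.4952e+01,  1.1000e-02,
        1.1000e-02,  0.0000e+00]), 'tcp_pos': array([ 191.077, -620.34 ,  251.867]), 'orientation': array([-3.104e+00, -4.670e-01,  1.000e-03]), 'ft_force': array([-0.425,  0.417,  0.142]), 'wrist_torque': array([0.019, 0.017, 0.008]), 'finger_force': np.float64(0.0), 'finger_gap': np.float64(85.44)}
scene 368.5095423683755 368.5095423683755 249.7816421164968 194.1004570160722 [ 925.45223179 -267.46961657  926.99839868] [-2.29225149 -1.33560493  0.37221536] 1
top 443.7744096220487 443.7744096220487 256.22116319340626 197.09762728953038 [ 312.22825772  -14.35595805 1185.10798246] [-2.12662499  2.18144324 -0.14095751] 2
```

View pics/scene0.png

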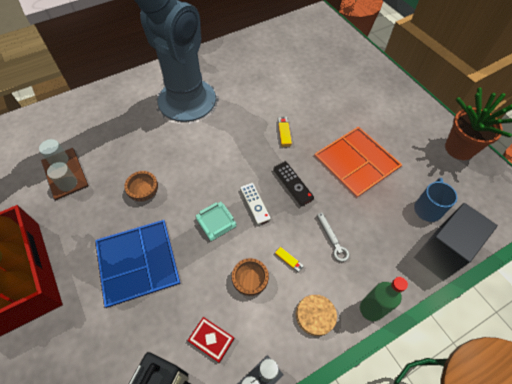

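View pics/top0.png

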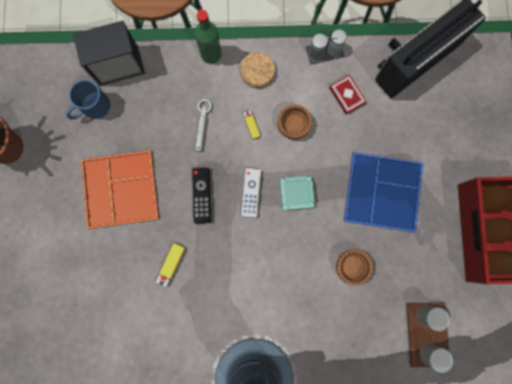

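The scene view shows the orange tray at about (358,162), the blue tray at (138,262), the ashtray at (215,220) and the opener at (333,238). The lighters are at (285,132) and (289,259), the bowls at (141,185) and (250,276), and the remotes at (257,203, white) and (293,184, black). In the top view the small lighter is at (252,124), the bowls are at (294,121) and (355,266), and the arm itself isn't visible, so I'll check the calibration.

```bash
cat > h.py <<'E'
import numpy as np,cv2
from scipy.spatial.transform import Rotation as R
def RT(p): return R.from_rotvec(p["orientation"]).as_matrix(),np.array(p["xyz"])
def proj(p,w):
    r,t=RT(p);c=(np.atleast_2d(w)-t)@r
    return np.c_[c[:,0]/c[:,2]*p["fx"]+p["cx"],c[:,1]/c[:,2]*p["fy"]+p["cy"]]
def cloud(p):
    d=p["depth"];v,u=np.mgrid[:d.shape[0],:d.shape[1]];r,t=RT(p)
    c=np.dstack([(u-p["cx"])/p["fx"]*d,(v-p["cy"])/p["fy"]*d,d]);w=c@r.T+t;w[d==0]=np.nan
    return w
E
python3 - <<'E'
from h import *
for n in("scene","top"):
    p=dict(np.load(f"{n}0.npz"));w=cloud(p);print(n,np.round(RT(p)[0],2).tolist());print("base,tcp",proj(p,[[0,0,0],[191,-621,252]]).round())
    px={"top":dict(or_=(120,190),bl=(384,192),ash=(298,193),smallb=(355,266),bigb=(294,121),blk=(202,195),wht=(252,193),lit=(252,124),bigl=(171,265),op=(202,125),bg=(225,300)),
    "scene":dict(or_=(358,162),bl=(138,262),ash=(215,220),smallb=(141,185),bigb=(250,276),blk=(293,184),wht=(255,203),lit=(289,259),bigl=(285,131),op=(330,235),bg=(220,150))}[n]
    for k,(u,v) in px.items(): print(k,w[v,u].round(),end=' ')
    print()
E
```

```text
scene [[0.49, 0.75, -0.45], [0.87, -0.42, 0.25], [-0.0, -0.51, -0.86]]
base,tcp [[186.  99.]
 [-50. 171.]]
or_ [508. 349.   3.] bl [ 480. -356.    5.] ash [ 469. -124.    4.] smallb [ 262. -263.   11.] bigb [ 659. -119.    7.] blk [485. 124.  20.] wht [486.  -4.  21.] lit [671.  -8.  11.] bigl [303. 211.  20.] op [669. 123.  16.] bg [254.   1.   0.] 
top [[-0.03, -0.99, 0.13], [-1.0, 0.03, -0.0], [-0.0, -0.13, -0.99]]
base,tcp [[254. 379.]
 [554. 307.]]
or_ [496. 349.   4.] bl [ 472. -360.    4.] ash [ 475. -129.    9.] smallb [ 278. -271.    6.] bigb [ 673. -125.   10.] blk [474. 127.  20.] wht [476.  -6.  18.] lit [667. -10.  12.] bigl [293. 209.  18.] op [667. 126.  15.] bg [199.  72.   1.]
```

```bash
cat > meas.py <<'E'
from h import *
items=dict(ash=((472,-126),75,24),bowl=(( 668,-122),75,34),opener=((668,122),100,4),lit=((669,-9),60,8),blk=((478,125),95,14),wht=((478,-5),85,13),bigl=((298,210),70,12),bowlR=((270,-268),75,30),
 orange=((502,349),135,None),blue=((476,-358),135,None))
def meas(p,n,names):
    w=cloud(p);hsv=cv2.cvtColor(p["pixels"],cv2.COLOR_BGR2HSV)
    for k in names:
        c,r,zt=items[k]
        m=np.hypot(w[...,0]-c[0],w[...,1]-c[1])<r
        if zt is None: m&=(hsv[...,1]>130)&(np.abs(hsv[...,0].astype(int)-(8 if k=="orange" else 112))<12)
        else: m&=w[...,2]>zt
        nl,l,st,_=cv2.connectedComponentsWithStats(m.astype(np.uint8))
        m=l==1+np.argmax(st[1:,4])
        q=w[m];rc=cv2.minAreaRect(q[:,:2].astype(np.float32));b=cv2.boxPoints(rc)
        e0,e1=b[1]-b[0],b[2]-b[1];e=e0 if np.hypot(*e0)>np.hypot(*e1) else e1
        print(n,k,len(q),"c",np.round(rc[0],1),"size",np.round(rc[1],1),"long yaw",round(float(np.arctan(e[1]/e[0])),3),"mean",q.mean(0).round(1),"z95",np.percentile(q[:,2],95).round(1))
if __name__=="__main__":
    ims=[]
    for n in("scene","top"):
        p=dict(np.load(f"{n}0.npz"));meas(p,n,items)
        for c in("orange","blue"):
            u,v=proj(p,[*items[c][0],4])[0].astype(int)
            ims.append(cv2.resize(p["pixels"][v-50:v+50,u-50:u+50],(290,290),interpolation=cv2.INTER_CUBIC))
    cv2.imwrite("pics/trays.png",np.vstack([np.hstack(ims[:2]),np.hstack(ims[2:])]))
E
python3 meas.py
```

```text
scene ash 237 c [ 478.9 -126.7] size [82.3 84.5] long yaw -1.472 mean [ 491.6 -126.7   30.2] z95 33.8
scene bowl 417 c [ 667.5 -125.2] size [90.3 91. ] long yaw -1.146 mean [ 668.6 -125.9   40.8] z95 44.2
scene opener 398 c [674.4 130.7] size [ 40.3 147. ] long yaw -0.231 mean [677.3 123.5  14. ] z95 19.3
scene lit 265 c [670.5  -9.9] size [78.7 24.1] long yaw 0.319 mean [671.  -10.3  13.1] z95 16.2
scene blk 706 c [478.1 127.7] size [151.7  47.5] long yaw 0.031 mean [482.  126.2  21.1] z95 24.5
scene wht 604 c [481.8  -4.4] size [ 42.6 132.4] long yaw -0.123 mean [485.4  -5.5  19.3] z95 22.4
scene bigl 291 c [297.4 210.7] size [ 33.8 115.7] long yaw -0.44 mean [300.8 208.4  18.7] z95 22.5
scene bowlR 370 c [ 279.6 -264.3] size [91.  90.4] long yaw 0.639 mean [ 282.4 -264.4   39.2] z95 43.8
scene orange 3149 c [497.9 353.3] size [195.6 203.4] long yaw -1.46 mean [502.8 350.6   4.6] z95 10.7
scene blue 4981 c [ 475.8 -359.1] size [188.7 191.7] long yaw -0.181 mean [ 478.1 -361.6    4.6] z95 10.6
top ash 174 c [ 496.6 -108. ] size [ 54.4 104.5] long yaw -0.81 mean [ 492.9 -106.6   30.5
[... 200 characters left out ...]
] z95 20.6
top lit 247 c [666.7  -8.8] size [80.1 24. ] long yaw 0.317 mean [665.4  -8.9  13.8] z95 17.7
top blk 965 c [473.4 128.8] size [148.9  46.3] long yaw 0.019 mean [473.  128.5  21.8] z95 25.7
top wht 756 c [477.7  -3.2] size [ 41.8 129.8] long yaw -0.112 mean [476.9  -3.2  19.6] z95 23.7
top bigl 558 c [293.1 212.1] size [ 34.6 112.5] long yaw -0.449 mean [293.7 211.4  19. ] z95 23.1
top bowlR 415 c [ 275.1 -262.1] size [90.  88.4] long yaw 1.544 mean [ 274.6 -262.8   40.5] z95 44.8
top orange 4804 c [498.2 349.2] size [187.3 189.3] long yaw -1.459 mean [498.2 350.5   4.8] z95 11.0
top blue 4745 c [ 472.7 -357.5] size [186.9 185.5] long yaw 1.386 mean [ 472.6 -358.8    4.4] z95 10.2
```

View pics/trays.png

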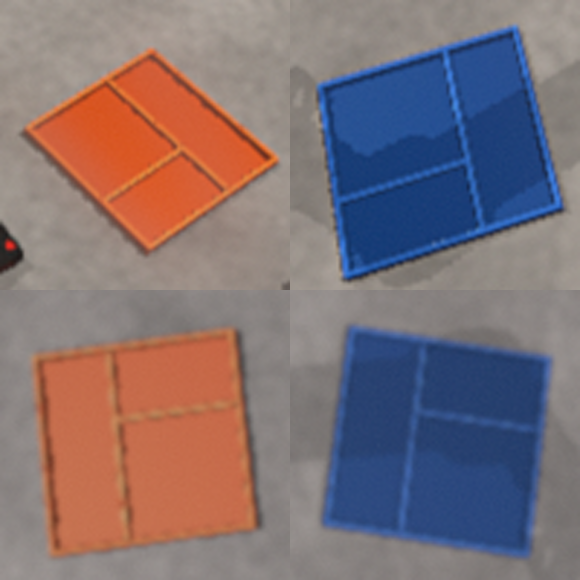

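Both trays have LONG on the +y side and SHORT at +x (yaw about 0.11 for orange, −0.18 for blue). The ashtray's depth in the top view is incomplete, so I'll measure it from its outline there and check against spot_point.

```bash
cat >> h.py <<'E'
def ray(p,uv,z):
    r,t=RT(p);d=r@np.array([(uv[0]-p["cx"])/p["fx"],(uv[1]-p["cy"])/p["fy"],1]);return t+d*(z-t[2])/d[2]
def wrap(a,m): return (a+m/2)%m-m/2
def go(x,y,z,yaw,half=True):
    """shift in tool axes to measured world TCP goal, tool x at yaw"""
    from plant import arm
    s=arm.get_state();r=R.from_rotvec(s["orientation"]).as_matrix()
    d=r.T@(np.array([x,y,z])-s["tcp_pos"]);cur=np.arctan2(r[1,0],r[0,0])
    t=-wrap(yaw-cur,np.pi if half else 2*np.pi)
    print("shift",d.round(1),"turn",round(t,3),"tool yaw",round(cur,3),"tilt",np.round(r[2],3),"q7",round(s["joint_positions"][6],2),"t",round(float(s["t"]),2),"rows>=",np.ceil(max(np.linalg.norm(d)/40,abs(t)/.12)))
def wall(c,yaw,off,side):
    "point on object's local axis"
    a=yaw+side;return c[0]+off*np.cos(a),c[1]+off*np.sin(a)
E
python3 - <<'E'
from h import *
from plant import arm
for n in("scene","top"):
    p=arm.read_camera(n)
    for nm in("ashtray","bowl","opener","lighter","remote_black"):
        print(n,nm,[(round(o["confidence"],2),ray(p,o["pixel"],0)[:2].round(1).tolist()) for o in arm.spot_point(p,nm)[:3]])
    o=arm.outline_of(p,"ashtray")[0];m=o["region"]
    v,u=np.nonzero(m);q=np.array([ray(p,(a,b),24)[:2] for a,b in zip(u,v)],np.float32)
    print(cv2.minAreaRect(q),cv2.minAreaRect(np.c_[u,v].astype(np.float32)))
go(474.5-36,-129,120,np.pi/2+.1)
E
```

```text
scene ashtray [(0.97, [468.1, -119.3])]
scene bowl [(0.7, [273.6, -263.0]), (0.69, [653.8, -125.6])]
scene opener [(0.78, [667.8, 120.3])]
scene lighter [(0.84, [299.6, 211.3]), (0.52, [662.2, -15.8])]
scene remote_black [(0.82, [478.7, 131.3])]
((478.8934631347656, -127.22014617919922), (97.16194915771484, 88.92521667480469), 3.618741035461426) ((215.11537170410156, 220.42306518554688), (32.4499626159668, 31.895263671875), 56.3099365234375)
top ashtray [(0.86, [487.0, -126.9])]
top bowl [(0.91, [671.8, -130.2]), (0.85, [276.7, -265.8]), (0.54, [666.2, 123.5])]
top opener [(0.61, [664.2, 125.2])]
top lighter [(0.83, [659.7, -7.3]), (0.6, [293.4, 218.1])]
top remote_black []
((472.87835693359375, -125.13916778564453), (86.81365966796875, 86.3579330444336), 3.5287702083587646) ((297.2551574707031, 192.934326171875), (32.572731018066406, 32.65936279296875), 85.03025817871094)
shift [ 381.1 -397.7  133.3] turn -1.372 tool yaw 0.299 tilt [-0.  0. -1.] q7 -0.05 t 0.8 rows>= 15.0
```

```bash
python3 -m jog '[[95,-100,33,-0.12],[190,-200,66,-0.25],[285,-300,100,-0.37],[380,-398,133,-0.5],[380,-398,133,-0.62],[380,-398,133,-0.74],[380,-398,133,-0.86],[380,-398,133,-0.98],[380,-398,133,-1.1],[380,-398,133,-1.22],[380,-398,133,-1.35],[380,-398,133,-1.35],[380,-398,133,-1.35],[380,-398,133,-1.35],[380,-398,133,-1.35],[380,-398,133,-1.35],[380,-398,133,-1.35]]' 40 60
python3 - <<'E'
from h import *
from plant import arm
go(438.1,-129,33,np.pi/2+.08)
p=arm.read_camera("top");q=arm.read_camera("scene")
u,v=[int(a) for a in proj(p,[438,-129,33])[0]];a=p["pixels"][v-50:v+50,u-60:u+60]
u,v=[int(a) for a in proj(q,[438,-129,33])[0]];b=q["pixels"][v-50:v+50,u-60:u+60]
cv2.imwrite("pics/a1.png",cv2.resize(np.hstack([a,b]),None,fx=3,fy=3,interpolation=2))
E
```

```text
t: 2.22
tcp_pos: [437.2, -129.8, 120.4]
orientation: [2.134, 2.306, -0.001]
ft_force: [0.1, -0.2, 0.2]
finger_gap: 40.1
finger_force: 0.0
shift [ 0.8  1.  87.4] turn -0.003 tool yaw 1.648 tilt [-0.001 -0.    -1.   ] q7 0.15 t 2.22 rows>= 3.0
```

View pics/a1.png

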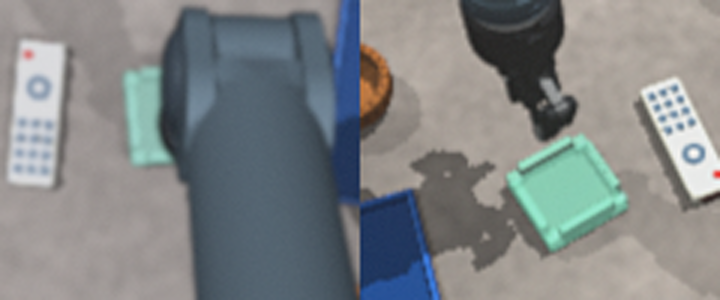

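The crop shows the gripper over the ashtray's near wall, with the fingers straddling it. I'll descend and pinch.

```bash
python3 -m jog '[[0.8,1,30,0],[0.8,1,55,0],[0.8,1,70,0],[0.8,1,80,0],[0.8,1,86,0],[0.8,1,86,0],[0.8,1,86,0]]'; python3 -m jog '[[0,0,0,0],[0,0,0,0],[0,0,0,0],[0,0,0,0],[0,0,0,0],[0,0,0,0]]' 0 60;  python3 -m jog '[[0,0,-5,0],[0,0,-15,0],[0,0,-30,0],[0,0,-30,0],[0,0,-30,0]]'
python3 - <<'E'
from h import *
from plant import arm
q=arm.read_camera("scene")
u,v=[int(a) for a in proj(q,[450,-129,40])[0]];b=q["pixels"][v-50:v+50,u-60:u+60]
cv2.imwrite("pics/a2.png",cv2.resize(b,None,fx=4,fy=4,interpolation=2))
E
```

```text
t: 2.9
tcp_pos: [438.7, -128.8, 34.7]
orientation: [2.134, 2.305, 0.0]
ft_force: [0.1, -0.7, -0.2]
finger_gap: 39.9
finger_force: 0.0
t: 3.4
tcp_pos: [438.9, -128.5, 35.3]
orientation: [2.132, 2.305, -0.0]
ft_force: [-1.3, -0.6, 6.6]
finger_gap: 8.2
finger_force: 60.9
t: 3.82
tcp_pos: [439.0, -128.3, 65.1]
orientation: [2.132, 2.305, 0.001]
ft_force: [-0.8, -0.1, -3.2]
finger_gap: 7.6
finger_force: 59.6
```

View pics/a2.png

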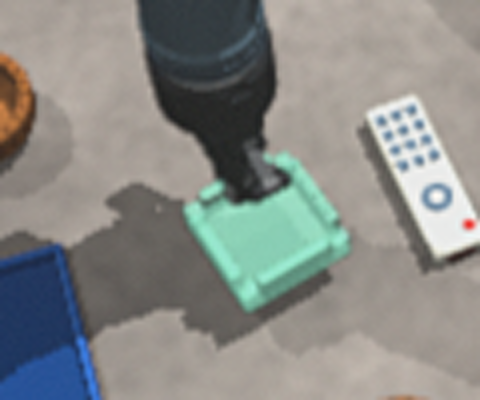

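The ashtray is pinched and lifted level, and the white remote hasn't moved. Next I'll carry it to the orange tray.

Run:
```python
from h import *
go(432.9,308.2,100,np.pi/2+.112)
```

```text
shift [435.4  28.7 -35.7] turn -0.034 tool yaw 1.649 tilt [-0.  0. -1.] q7 0.07 t 3.87 rows>= 11.0
```

```bash
python3 -m jog '[[8,0,-15,0],[25,2,-30,0],[50,3,-36,0],[80,5,-36,0],[112,7,-36,0],[145,9,-36,0],[178,11,-36,0],[211,14,-36,-0.01],[244,16,-36,-0.02],[277,18,-36,-0.03],[310,20,-36,-0.03],[342,22,-36,-0.03],[372,24,-36,-0.03],[400,26,-36,-0.03],[420,28,-36,-0.03],[432,29,-36,-0.03],[435,29,-36,-0.03],[435,29,-36,-0.03],[435,29,-36,-0.03]]'
python3 - <<'E'
from h import *
from plant import arm
go(432.9,308.2,39.3,np.pi/2+.112)
q=arm.read_camera("scene")
u,v=[int(a) for a in proj(q,[480,320,40])[0]];b=q["pixels"][v-60:v+60,u-70:u+70]
cv2.imwrite("pics/a3.png",cv2.resize(b,None,fx=4,fy=4,interpolation=2))
E
```

```text
t: 5.45
tcp_pos: [433.1, 305.6, 99.4]
orientation: [2.1, 2.336, -0.005]
ft_force: [0.9, -0.5, -2.6]
finger_gap: 7.7
finger_force: 59.6
shift [ 2.7  0.1 60.1] turn -0.005 tool yaw 1.677 tilt [-0.003 -0.002 -1.   ] q7 -0.87 t 5.45 rows>= 2.0
```

View pics/a3.png

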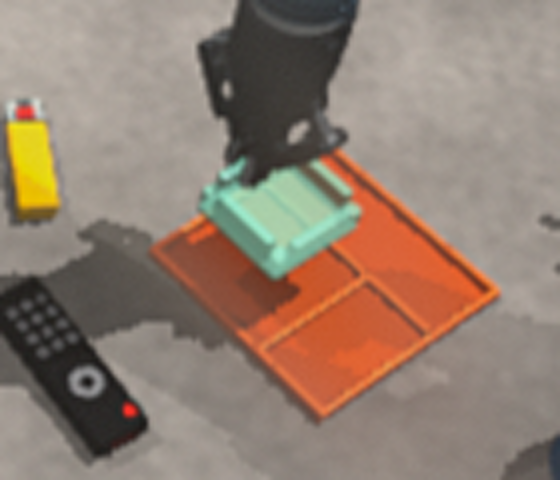

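The ashtray hangs level above the square compartment. I'll lower it in two stages.

```bash
python3 -m jog '[[1.5,0,20,0],[1.5,0,36,0],[1.5,0,44,0],[1.5,0,49,0],[1.5,0,52,0],[1.5,0,52,0],[1.5,0,52,0]]'; python3 -m jog '[[0,0,2,0],[0,0,4,0],[0,0,6,0],[0,0,7.5,0],[0,0,7.5,0],[0,0,7.5,0]]'
```

```text
t: 6.08
tcp_pos: [433.6, 309.4, 48.8]
orientation: [2.099, 2.337, 0.001]
ft_force: [-0.1, -0.2, -3.6]
finger_gap: 7.7
finger_force: 59.6
t: 6.58
tcp_pos: [433.0, 309.3, 40.7]
orientation: [-2.098, -2.338, 0.0]
ft_force: [0.1, -0.4, -3.6]
finger_gap: 7.2
finger_force: 59.7
```

```bash
python3 -m jog '[[0,0,0.7,0],[0,0,1.5,0],[0,0,1.5,0],[0,0,1.5,0]]'; python3 -m jog '[[0,0,0.5,0],[0,0,1,0],[0,0,1,0],[0,0,1,0]]'
```

```text
t: 6.92
tcp_pos: [433.2, 309.5, 39.4]
orientation: [2.098, 2.338, 0.001]
ft_force: [-0.3, -0.7, -2.3]
finger_gap: 7.3
finger_force: 59.7
t: 7.25
tcp_pos: [433.3, 309.5, 39.4]
orientation: [2.098, 2.338, -0.0]
ft_force: [-2.4, -2.1, 6.0]
finger_gap: 7.5
finger_force: 60.9
```

```bash
python3 -m jog '[[0,0,0,0],[0,0,0,0],[0,0,0,0]]' 26; python3 -m jog '[[0,0,-10,0],[0,0,-30,0],[0,0,-65,0],[0,0,-100,0],[0,0,-100,0],[0,0,-100,0]]'
python3 - <<'E'
from h import *
from plant import arm
for n in("scene","top"):
    p=dict(np.load(f"{n}0.npz"));w=cloud(p)
    m=(np.hypot(w[...,0]-668,w[...,1]-122)<100)&(w[...,2]>14.5)
    nl,l,st,_=cv2.connectedComponentsWithStats(m.astype(np.uint8));q=w[l==1+np.argmax(st[1:,4])]
    rc=cv2.minAreaRect(q[:,:2].astype(np.float32));f=cv2.fitLine(q[:,:2].astype(np.float32),cv2.DIST_HUBER,0,.01,.01).ravel()
    print(n,len(q),rc,"yaw",np.arctan(f[1]/f[0]),q.mean(0))
go(672,126,110,-.2+0,True)
p=arm.read_camera("scene");from meas import meas;meas(p,"scene",["opener","orange"])
u,v=[int(a) for a in proj(p,[500,350,10])[0]]
cv2.imwrite("pics/a4.png",cv2.resize(p["pixels"][v-60:v+60,u-70:u+70],None,fx=4,fy=4,interpolation=2))
E
```

```text
t: 7.5
tcp_pos: [433.6, 309.7, 38.6]
orientation: [2.098, 2.338, 0.002]
ft_force: [0.2, -0.1, -0.1]
finger_gap: 26.1
finger_force: 0.0
t: 8.0
tcp_pos: [435.1, 311.0, 141.6]
orientation: [2.097, 2.336, 0.011]
ft_force: [-0.7, 0.0, -0.1]
finger_gap: 25.9
finger_force: 0.0
scene 184 ((649.490478515625, 128.28834533691406), (16.994651794433594, 99.32747650146484), 82.49785614013672) yaw -0.13030586 [649.48446956 128.17319174  17.2521907 ]
top 195 ((643.988037109375, 130.20880126953125), (17.299304962158203, 100.7785873413086), 82.37240600585938) yaw -0.13942716 [642.85621343 129.96867531  17.83038454]
shift [-209.6  215.4   32.4] turn -1.263 tool yaw 1.679 tilt [ 0.003  0.006 -1.   ] q7 -0.83 t 8.0 rows>= 11.0
scene opener 395 c [673.4 120.4] size [ 41.  146.3] long yaw -0.035 mean [677.4 123.4  14.2] z95 19.5
scene orange 2266 c [497.6 353.5] size [196.1 202.8] long yaw -1.457 mean [516.8 361.8   4.9] z95 11.2
```

View pics/a4.png

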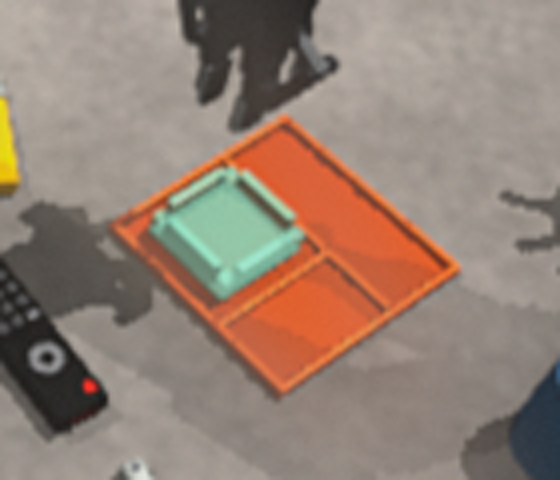

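The ashtray sits inside the square compartment, clear of the ridges. On to the opener, gripped at (666.5, 126.6) with yaw −0.132.

Run:
```python
from h import *
go(666.5,126.6,110,-.132)
```

```text
shift [-207.1  211.5   30.1] turn -1.331 tool yaw 1.679 tilt [ 0.001  0.003 -1.   ] q7 -0.83 t 8.05 rows>= 12.0
```

```bash
python3 -m jog '[[-20,20,0,-0.12],[-45,45,0,-0.24],[-70,70,5,-0.36],[-95,97,10,-0.48],[-120,122,15,-0.6],[-145,148,20,-0.72],[-170,174,25,-0.84],[-195,199,30,-0.96],[-207,211,30,-1.08],[-207,211,30,-1.2],[-207,211,30,-1.32],[-207,211,30,-1.33],[-207,211,30,-1.33],[-207,211,30,-1.33]]' 40
python3 - <<'E'
from h import *
go(666.5,126.6,27,-.132)
E
```

```text
t: 9.22
tcp_pos: [664.2, 126.6, 107.2]
orientation: [-0.21, -3.132, 0.0]
ft_force: [0.4, 0.0, 0.4]
finger_gap: 40.2
finger_force: 0.0
shift [-2.5  0.3 80.2] turn -0.002 tool yaw 3.007 tilt [ 0.002 -0.    -1.   ] q7 0.8 t 9.22 rows>= 3.0
```

```bash
python3 -m jog '[[-1.5,0,30,0],[-1.5,0,55,0],[-1.5,0,68,0],[-1.5,0,76,0],[-1.5,0,79,0],[-1.5,0,79,0],[-1.5,0,79,0]]'; python3 -m jog '[[0,0,0,0],[0,0,0,0],[0,0,0,0],[0,0,0,0],[0,0,0,0]]' 0 60;  python3 -m jog '[[0,0,-10,0],[0,0,-30,0],[0,0,-60,0],[0,0,-60,0],[0,0,-60,0]]'
python3 - <<'E'
from h import *
from plant import arm
go(488.7,407,85,.112)
q=arm.read_camera("scene")
u,v=[int(a) for a in proj(q,[666,127,80])[0]];b=q["pixels"][v-50:v+70,u-70:u+70]
cv2.imwrite("pics/a5.png",cv2.resize(b,None,fx=4,fy=4,interpolation=2))
E
```

```text
t: 9.8
tcp_pos: [667.5, 126.7, 30.5]
orientation: [0.208, 3.133, 0.001]
ft_force: [-0.0, 0.6, 0.3]
finger_gap: 40.4
finger_force: 0.0
t: 10.22
tcp_pos: [668.0, 126.7, 31.2]
orientation: [0.208, 3.132, 0.001]
ft_force: [-1.1, 0.7, 6.2]
finger_gap: 15.8
finger_force: 61.0
t: 10.63
tcp_pos: [668.2, 126.7, 91.8]
orientation: [0.208, 3.13, 0.002]
ft_force: [-0.1, -1.2, -0.5]
finger_gap: 16.0
finger_force: 60.3
shift [215.1 254.    6.3] turn -0.245 tool yaw 3.009 tilt [-0.004  0.002 -1.   ] q7 0.79 t 10.63 rows>= 9.0
```

View pics/a5.png

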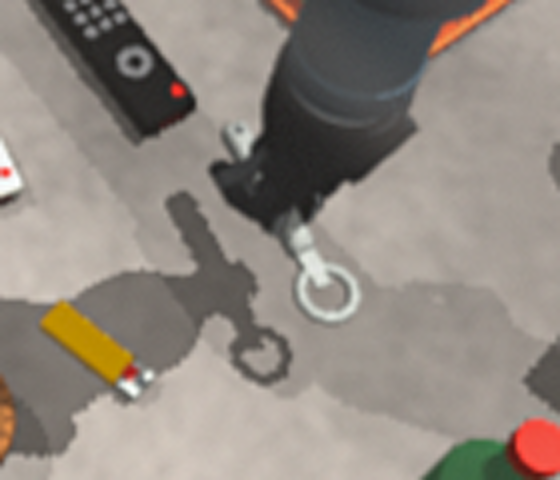

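The opener is held level with the handle between the pads. I'll carry it to LONG on the orange tray.

```bash
python3 -m jog '[[10,12,0,-0.03],[30,36,0,-0.07],[52,62,0,-0.12],[75,89,0,-0.18],[98,116,0,-0.24],[121,143,0,-0.245],[144,170,0,-0.245],[167,197,0,-0.245],[187,221,0,-0.245],[203,240,0,-0.245],[211,250,0,-0.245],[214,254,0,-0.245],[214,254,0,-0.245],[214,254,0,-0.245]]'
python3 - <<'E'
from h import *
go(490,407,37,.112)
E
```

```text
t: 11.85
tcp_pos: [489.2, 404.3, 88.4]
orientation: [0.174, -3.137, 0.004]
ft_force: [0.5, -0.3, -0.6]
finger_gap: 15.7
finger_force: 60.3
shift [-1.1  2.7 51.3] turn -0.001 tool yaw -3.031 tilt [ 0.    -0.002 -1.   ] q7 0.47 t 11.85 rows>= 2.0
```

```bash
python3 -m jog '[[-1,1,20,0],[-1,1,35,0],[-1,1,42,0],[-1,1,46,0],[-1,1,46,0],[-1,1,46,0]]'; python3 -m jog '[[0,0,2,0],[0,0,4,0],[0,0,6,0],[0,0,6,0],[0,0,6,0]]'
python3 - <<'E'
from h import *
from plant import arm
p=arm.read_camera("scene");w=cloud(p)
u,v=[int(a) for a in proj(p,[500,380,10])[0]]
cv2.imwrite("pics/a6.png",cv2.resize(p["pixels"][v-60:v+60,u-70:u+70],None,fx=4,fy=4,interpolation=2))
E
```

```text
t: 12.35
tcp_pos: [489.4, 406.9, 43.2]
orientation: [0.175, -3.136, 0.0]
ft_force: [-0.4, 0.5, -0.9]
finger_gap: 16.0
finger_force: 60.3
t: 12.77
tcp_pos: [489.1, 407.3, 37.3]
orientation: [-0.176, 3.137, -0.0]
ft_force: [-0.2, -0.1, -0.8]
finger_gap: 16.1
finger_force: 60.3
```

View pics/a6.png

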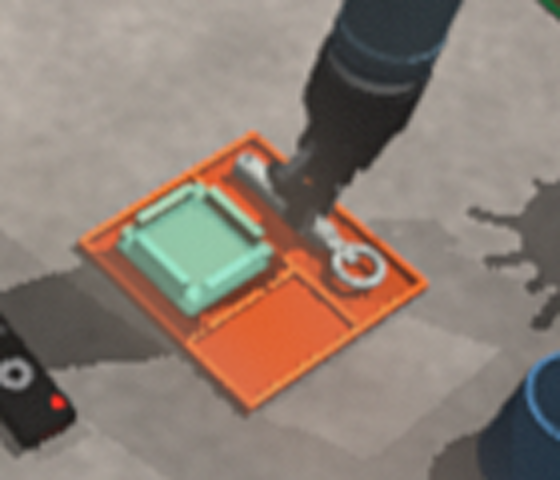

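The opener is in the long compartment. I'll lower it the last bit, release, and move to the lighter.

```bash
python3 -m jog '[[0,0,1,0],[0,0,2,0],[0,0,2.6,0],[0,0,2.6,0]]'; python3 -m jog '[[0,0,0,0],[0,0,0,0],[0,0,0,0]]' 30; python3 -m jog '[[0,0,-10,0],[0,0,-30,0],[0,0,-65,0],[0,0,-80,0],[0,0,-80,0],[0,0,-80,0]]'
python3 - <<'E'
from h import *
go(668.6,-9.3,110,.318)
E
```

```text
t: 13.15
tcp_pos: [489.2, 407.5, 35.2]
orientation: [-0.176, 3.136, -0.0]
ft_force: [-1.4, -0.9, 2.7]
finger_gap: 16.0
finger_force: 60.7
t: 13.4
tcp_pos: [489.1, 407.3, 34.6]
orientation: [-0.176, 3.137, 0.0]
ft_force: [0.1, 0.0, -0.6]
finger_gap: 29.7
finger_force: 0.0
t: 13.9
tcp_pos: [489.8, 408.2, 116.6]
orientation: [-0.176, 3.134, 0.003]
ft_force: [-0.3, 0.1, -0.2]
finger_gap: 30.2
finger_force: 0.0
shift [-130.9 -434.9    6.2] turn -0.206 tool yaw -3.029 tilt [-0.003  0.002 -1.   ] q7 0.49 t 13.9 rows>= 12.0
```

```bash
python3 -m jog '[[-6,-20,0,0],[-16,-52,0,-0.05],[-28,-90,0,-0.1],[-40,-130,0,-0.15],[-52,-170,0,-0.206],[-64,-210,0,-0.206],[-76,-250,0,-0.206],[-88,-290,0,-0.206],[-100,-330,0,-0.206],[-112,-370,2,-0.206],[-123,-405,4,-0.206],[-129,-428,5,-0.206],[-131,-435,5,-0.206],[-131,-435,5,-0.206],[-131,-435,5,-0.206]]' 42
python3 - <<'E'
from h import *
go(668.6,-9.3,30,.318)
E
```

```text
t: 15.15
tcp_pos: [666.8, -9.1, 108.6]
orientation: [0.498, -3.1, -0.003]
ft_force: [-0.9, 0.6, -0.4]
finger_gap: 42.5
finger_force: 0.0
shift [-1.8 -1.  78.6] turn 0.001 tool yaw -2.823 tilt [ 0.002  0.002 -1.   ] q7 1.41 t 15.15 rows>= 2.0
```

```bash
python3 -m jog '[[-1,-1,30,0],[-1,-1,55,0],[-1,-1,70,0],[-1,-1,78,0],[-1,-1,82,0],[-1,-1,82,0],[-1,-1,82,0]]'; python3 -m jog '[[0,0,0,0],[0,0,0,0],[0,0,0,0],[0,0,0,0],[0,0,0,0]]' 0 40;  python3 -m jog '[[0,0,-10,0],[0,0,-30,0],[0,0,-60,0],[0,0,-60,0],[0,0,-60,0]]'
python3 - <<'E'
from h import *
from plant import arm
c=np.array([498+2.2,350.]);s=R.from_euler('z',.112).as_matrix()[:2,:2]@[58-1,-34];print(c+s)
go(*(c+s),85,.112+np.pi/2)
q=arm.read_camera("scene")
u,v=[int(a) for a in proj(q,[668,-9,80])[0]];b=q["pixels"][v-50:v+70,u-70:u+70]
cv2.imwrite("pics/a7.png",cv2.resize(b,None,fx=4,fy=4,interpolation=2))
E
```

```text
t: 15.73
tcp_pos: [669.9, -9.9, 28.8]
orientation: [-0.499, 3.1, 0.001]
ft_force: [0.4, 0.1, 0.7]
finger_gap: 41.7
finger_force: 0.0
t: 16.15
tcp_pos: [670.6, -10.7, 29.5]
orientation: [-0.497, 3.099, -0.0]
ft_force: [0.2, 0.3, 6.3]
finger_gap: 22.5
finger_force: 40.6
t: 16.57
tcp_pos: [670.8, -10.7, 90.3]
orientation: [-0.497, 3.098, -0.001]
ft_force: [-0.3, 0.4, -0.9]
finger_gap: 22.5
finger_force: 39.9
[560.64291329 322.58368673]
shift [  0.4 351.    4.8] turn -1.365 tool yaw -2.823 tilt [-0.004 -0.001 -1.   ] q7 1.4 t 16.57 rows>= 12.0
```

View pics/a7.png

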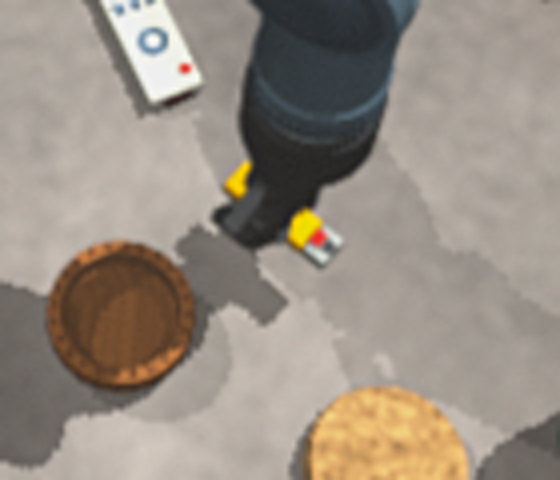

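The lighter is held flat. I'll carry it to SHORT on the orange tray.

```bash
python3 -m jog '[[0,8,0,-0.1],[0,30,0,-0.22],[0,60,0,-0.34],[0,93,0,-0.46],[0,126,0,-0.58],[0,159,0,-0.7],[0,192,0,-0.82],[0,225,0,-0.94],[0,258,0,-1.06],[0,290,0,-1.18],[0,318,0,-1.3],[0,338,0,-1.365],[0,348,0,-1.365],[0,351,0,-1.365],[0,351,0,-1.365],[0,351,0,-1.365]]'
python3 - <<'E'
from h import *
go(560.6,322.6,40,.112+np.pi/2)
E
```

```text
t: 17.95
tcp_pos: [560.4, 320.2, 86.8]
orientation: [2.338, -2.095, 0.003]
ft_force: [0.7, 0.0, 0.3]
finger_gap: 22.4
finger_force: 39.9
shift [-2.5 -0.5 46.8] turn -0.003 tool yaw -1.462 tilt [ 0.003  0.    -1.   ] q7 2.08 t 17.95 rows>= 2.0
```

```bash
python3 -m jog '[[-1,0,20,0],[-1,0,35,0],[-1,0,42,0],[-1,0,47,0],[-1,0,47,0],[-1,0,47,0]]'; python3 -m jog '[[0,0,1.5,0],[0,0,3,0],[0,0,4.5,0],[0,0,4.5,0],[0,0,4.5,0]]'
python3 - <<'E'
from h import *
from plant import arm
p=arm.read_camera("scene")
go(560.6,322.6,33.5,.112+np.pi/2)
u,v=[int(a) for a in proj(p,[520,340,10])[0]]
cv2.imwrite("pics/a8.png",cv2.resize(p["pixels"][v-60:v+60,u-70:u+70],None,fx=4,fy=4,interpolation=2))
E
```

```text
t: 18.45
tcp_pos: [559.2, 323.1, 40.2]
orientation: [2.342, -2.093, -0.001]
ft_force: [0.1, 0.1, 0.4]
finger_gap: 22.6
finger_force: 39.9
t: 18.87
tcp_pos: [559.3, 323.5, 36.3]
orientation: [-2.343, 2.093, -0.0]
ft_force: [-0.6, 0.1, -0.3]
finger_gap: 22.6
finger_force: 39.9
shift [ 1.1 -1.1  2.9] turn 0.0 tool yaw -1.458 tilt [-0. -0. -1.] q7 2.05 t 18.92 rows>= 1.0
```

View pics/a8.png

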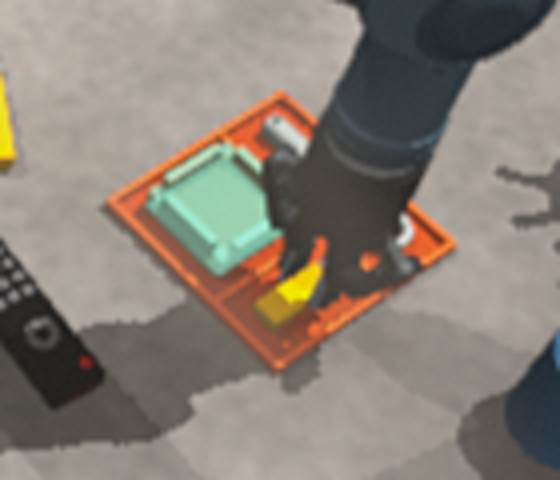

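The lighter is in the short compartment. I'll release it and go to the bowl at y ≈ −125, which is the one farthest left.

```bash
python3 -m jog '[[0,0,1,0],[0,0,2,0],[0,0,3,0],[0,0,3,0]]'; python3 -m jog '[[0,0,0,0],[0,0,0,0],[0,0,0,0]]' 31; python3 -m jog '[[0,0,-10,0],[0,0,-30,0],[0,0,-65,0],[0,0,-90,0],[0,0,-90,0],[0,0,-90,0]]'
python3 - <<'E'
from h import *
go(665.3,-166.1,125,-np.pi)
E
```

```text
t: 19.25
tcp_pos: [559.4, 323.4, 33.6]
orientation: [2.343, -2.093, 0.001]
ft_force: [-0.7, -0.3, 2.9]
finger_gap: 22.5
finger_force: 40.2
t: 19.5
tcp_pos: [559.2, 323.4, 33.0]
orientation: [2.343, -2.093, -0.0]
ft_force: [-0.3, 0.3, -0.5]
finger_gap: 30.5
finger_force: 0.0
t: 20.0
tcp_pos: [560.7, 325.2, 127.6]
orientation: [-2.338, 2.089, -0.003]
ft_force: [0.2, -0.0, 0.1]
finger_gap: 30.9
finger_force: 0.0
shift [500.  -48.7   1.4] turn -1.458 tool yaw -1.458 tilt [-0.003 -0.006 -1.   ] q7 2.1 t 20.0 rows>= 13.0
```

```bash
python3 -m jog '[[20,-2,0,0.12],[55,-5,0,0.24],[95,-9,0,0.36],[135,-13,0,0.48],[175,-17,0,0.6],[215,-21,0,0.72],[255,-25,0,0.84],[295,-29,0,0.96],[335,-33,0,1.08],[375,-37,0,1.2],[415,-41,0,1.32],[450,-44,0,1.44],[480,-47,0,1.56],[495,-48,0,1.68],[499,-49,0,1.683],[499,-49,0,1.683],[499,-49,0,1.683],[499,-49,0,1.683]]' 40
python3 - <<'E'
from h import *
go(665.3,-166.1,47,-np.pi)
E
```

```text
t: 21.5
tcp_pos: [663.6, -163.2, 123.1]
orientation: [0.01, -3.141, -0.004]
ft_force: [-0.3, 0.4, -0.6]
finger_gap: 39.8
finger_force: 0.0
shift [-1.7 -3.1 76.1] turn 0.006 tool yaw -3.135 tilt [ 0.001  0.002 -1.   ] q7 1.37 t 21.5 rows>= 2.0
```

```bash
python3 -m jog '[[-1,-1,30,0],[-1,-1,55,0],[-1,-1,68,0],[-1,-1,75,0],[-1,-1,78,0],[-1,-1,78,0],[-1,-1,78,0]]'; python3 -m jog '[[0,0,0,0],[0,0,0,0],[0,0,0,0],[0,0,0,0],[0,0,0,0]]' 0 50;  python3 -m jog '[[0,0,-10,0],[0,0,-30,0],[0,0,-60,0],[0,0,-60,0],[0,0,-60,0]]'
python3 - <<'E'
from h import *
from plant import arm
go(434.7,-427,115,np.pi)
q=arm.read_camera("scene")
u,v=[int(a) for a in proj(q,[665,-130,80])[0]];b=q["pixels"][v-60:v+60,u-70:u+70]
cv2.imwrite("pics/a9.png",cv2.resize(b,None,fx=4,fy=4,interpolation=2))
E
```

```text
t: 22.08
tcp_pos: [666.1, -167.4, 46.5]
orientation: [-0.002, 3.139, 0.0]
ft_force: [0.3, -0.2, 0.7]
finger_gap: 40.0
finger_force: 0.0
t: 22.5
tcp_pos: [666.2, -167.8, 46.8]
orientation: [-0.0, 3.139, -0.0]
ft_force: [-0.2, 0.9, 5.2]
finger_gap: 8.8
finger_force: 47.4
t: 22.92
tcp_pos: [666.3, -168.2, 107.4]
orientation: [-0.0, 3.138, -0.002]
ft_force: [0.0, 0.4, -1.7]
finger_gap: 9.1
finger_force: 47.6
shift [ 231.6 -258.8   -8.1] turn 0.0 tool yaw -3.142 tilt [-0.004 -0.001 -1.   ] q7 1.36 t 22.92 rows>= 9.0
```

View pics/a9.png

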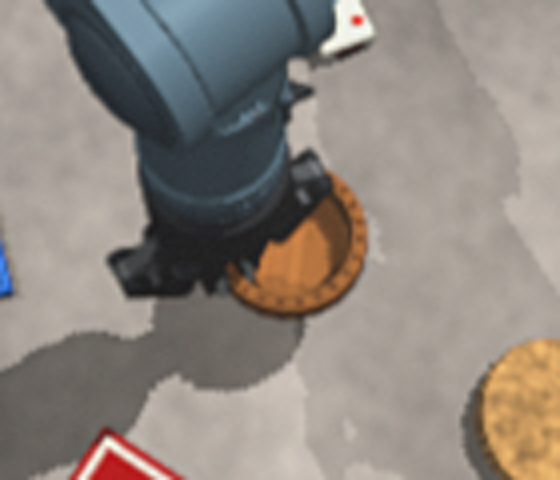

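The bowl is held by its rim and level. I'll carry it to the blue tray.

```bash
python3 -m jog '[[10,-11,-5,0],[30,-33,-8,0],[53,-59,-8,0],[77,-86,-8,0],[101,-113,-8,0],[125,-140,-8,0],[149,-167,-8,0],[173,-193,-8,0],[195,-218,-8,0],[213,-238,-8,0],[225,-251,-8,0],[231,-257,-8,0],[231,-258,-8,0],[231,-258,-8,0]]'
python3 - <<'E'
from h import *
go(434.7,-427,56,np.pi)
E
```

```text
t: 24.13
tcp_pos: [433.8, -425.1, 112.2]
orientation: [0.0, -3.141, -0.003]
ft_force: [0.2, 0.4, 0.3]
finger_gap: 8.8
finger_force: 47.8
shift [-0.9 -2.  56.2] turn 0.0 tool yaw -3.142 tilt [ 0.     0.002 -1.   ] q7 1.88 t 24.13 rows>= 2.0
```

```bash
python3 -m jog '[[0,0,20,0],[0,0,38,0],[0,0,48,0],[0,0,54,0],[0,0,56,0],[0,0,56,0],[0,0,56,0]]'; python3 -m jog '[[0,0,1.5,0],[0,0,3,0],[0,0,4,0],[0,0,4,0],[0,0,4,0]]'
python3 - <<'E'
from h import *
from plant import arm
p=arm.read_camera("scene");go(434.7,-427,51,np.pi)
u,v=[int(a) for a in proj(p,[470,-365,10])[0]]
cv2.imwrite("pics/a10.png",cv2.resize(p["pixels"][v-60:v+60,u-70:u+70],None,fx=4,fy=4,interpolation=2))
E
```

```text
t: 24.72
tcp_pos: [435.1, -425.8, 57.9]
orientation: [-0.002, 3.14, -0.001]
ft_force: [-0.3, -0.2, -1.3]
finger_gap: 8.9
finger_force: 47.8
t: 25.13
tcp_pos: [433.9, -426.1, 53.2]
orientation: [0.0, -3.142, 0.0]
ft_force: [0.7, -0.1, -0.9]
finger_gap: 8.7
finger_force: 47.8
shift [-0.7 -0.9  2.3] turn 0.0 tool yaw -3.142 tilt [-0. -0. -1.] q7 1.83 t 25.18 rows>= 1.0
```

View pics/a10.png

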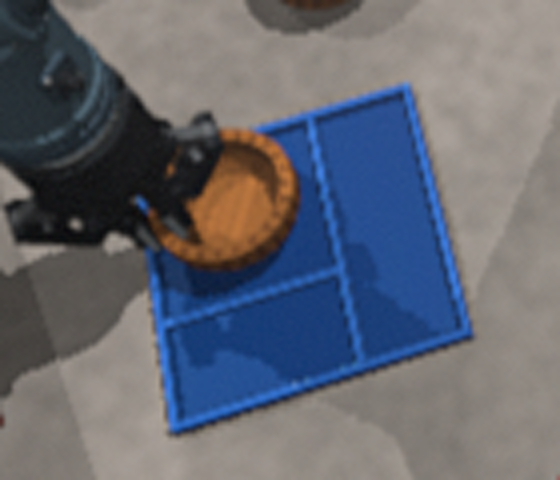

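The bowl is over its compartment, and I'd like its margin to the rim as a number before letting go.

```bash
cat > inb.py <<'E'
from h import *
from plant import arm
def circ(p,c,zl,zh,tray,yaw):
    w=cloud(p);hsv=cv2.cvtColor(p["pixels"],cv2.COLOR_BGR2HSV)
    m=(np.hypot(w[...,0]-c[0],w[...,1]-c[1])<70)&(w[...,2]>zl)&(w[...,2]<zh)&(hsv[...,1]>100)&(hsv[...,0]<25)
    q=w[m];(x,y),r=cv2.minEnclosingCircle(q[:,:2].astype(np.float32))
    l=R.from_euler('z',-yaw).as_matrix()[:2,:2]@[x-tray[0],y-tray[1]];print("circle",x,y,r,len(q),"local",l.round(1),"z",q[:,2].mean().round(1))
E
python3 - <<'E'
from inb import *
circ(arm.read_camera("scene"),(435,-385),42,58,(475.8,-359.1),-.184)
circ(arm.read_camera("top"),(435,-385),42,58,(472.7,-357.5),-.184)
E
```

```text
circle 436.5428771972656 -385.2387390136719 46.44538116455078 271 local [-33.8 -32.9] z 47.5
circle 432.28717041015625 -383.02142333984375 44.81310272216797 266 local [-35.1 -32.5] z 47.8
```

The bowl's centre is within about 1.5 mm of the compartment's centre in both views. I'll set it down, release, and fetch the black remote.

```bash
python3 -m jog '[[0,0,1,0],[0,0,2,0],[0,0,3,0],[0,0,3,0]]'; python3 -m jog '[[0,0,0,0],[0,0,0,0],[0,0,0,0]]' 28; python3 -m jog '[[0,0,-10,0],[0,0,-30,0],[0,0,-65,0],[0,0,-80,0],[0,0,-80,0],[0,0,-80,0]]'
python3 - <<'E'
from h import *
go(475.8,128.3,110,.025)
E
```

```text
t: 25.62
tcp_pos: [434.1, -426.2, 50.8]
orientation: [0.0, -3.141, 0.001]
ft_force: [-1.2, -0.3, 3.2]
finger_gap: 8.8
finger_force: 48.2
t: 25.87
tcp_pos: [434.2, -425.9, 50.1]
orientation: [-0.001, 3.141, 0.0]
ft_force: [-0.6, 0.6, -0.1]
finger_gap: 28.0
finger_force: 0.0
t: 26.37
tcp_pos: [435.0, -426.7, 132.0]
orientation: [-0.0, 3.139, -0.004]
ft_force: [0.0, 0.3, -0.7]
finger_gap: 28.1
finger_force: 0.0
shift [-40.9 555.   20.6] turn -0.025 tool yaw -3.141 tilt [-0.002 -0.003 -1.   ] q7 1.9 t 26.37 rows>= 14.0
```

```bash
python3 -m jog '[[-2,20,0,-0.025],[-4,55,0,-0.025],[-7,95,0,-0.025],[-10,136,0,-0.025],[-13,177,0,-0.025],[-16,218,0,-0.025],[-19,259,0,-0.025],[-22,300,0,-0.025],[-25,341,0,-0.025],[-28,382,0,-0.025],[-31,423,0,-0.025],[-34,464,5,-0.025],[-37,503,10,-0.025],[-39,533,15,-0.025],[-41,550,20,-0.025],[-41,555,20,-0.025],[-41,555,20,-0.025],[-41,555,20,-0.025],[-41,555,20,-0.025]]' 70
python3 - <<'E'
from h import *
go(475.8,128.3,30,.025)
E
```

```text
t: 27.95
tcp_pos: [474.8, 126.6, 109.7]
orientation: [0.035, -3.14, 0.003]
ft_force: [-0.0, -0.1, -0.1]
finger_gap: 69.9
finger_force: 0.0
shift [-1.1  1.8 79.7] turn -0.003 tool yaw -3.119 tilt [ 0.001 -0.002 -1.   ] q7 0.83 t 27.95 rows>= 2.0
```

```bash
python3 -m jog '[[-1,1,30,0],[-1,1,55,0],[-1,1,70,0],[-1,1,78,0],[-1,1,82,0],[-1,1,82,0],[-1,1,82,0]]'; python3 -m jog '[[0,0,0,0],[0,0,0,0],[0,0,0,0],[0,0,0,0],[0,0,0,0]]' 30 70;  python3 -m jog '[[0,0,-10,0],[0,0,-30,0],[0,0,-70,0],[0,0,-70,0],[0,0,-70,0]]'
python3 - <<'E'
from h import *
from plant import arm
go(491,-301.4,100,-.184)
q=arm.read_camera("scene")
u,v=[int(a) for a in proj(q,[475,128,80])[0]];b=q["pixels"][v-50:v+70,u-70:u+70]
cv2.imwrite("pics/a11.png",cv2.resize(b,None,fx=4,fy=4,interpolation=2))
E
```

```text
t: 28.53
tcp_pos: [476.7, 129.7, 28.9]
orientation: [-0.038, 3.14, 0.0]
ft_force: [-0.2, -0.1, 1.3]
finger_gap: 70.1
finger_force: 0.0
t: 28.95
tcp_pos: [477.0, 130.4, 29.6]
orientation: [-0.039, 3.139, -0.0]
ft_force: [-2.2, -1.2, 6.0]
finger_gap: 44.3
finger_force: 72.2
t: 29.37
tcp_pos: [477.9, 130.7, 100.8]
orientation: [-0.039, 3.136, 0.001]
ft_force: [-0.7, -0.5, -2.2]
finger_gap: 44.0
finger_force: 72.1
shift [  -2.3 -432.3    0.7] turn 0.209 tool yaw -3.116 tilt [-0.006  0.    -1.   ] q7 0.81 t 29.37 rows>= 11.0
```

View pics/a11.png

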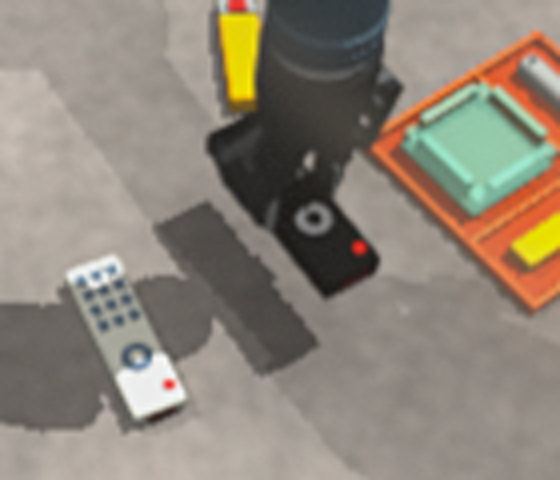

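The black remote is held level and the white one is still in place. I'll carry it to LONG on the blue tray.

```bash
python3 -m jog '[[0,-10,0,0.03],[0,-32,0,0.07],[0,-62,0,0.12],[0,-95,0,0.17],[-1,-128,0,0.209],[-1,-161,0,0.209],[-1,-194,0,0.209],[-1,-227,0,0.209],[-1,-260,0,0.209],[-1,-293,0,0.209],[-2,-326,0,0.209],[-2,-359,0,0.209],[-2,-388,0,0.209],[-2,-412,0,0.209],[-2,-425,0,0.209],[-2,-431,0,0.209],[-2,-432,0,0.209],[-2,-432,0,0.209]]'
python3 - <<'E'
from h import *
go(491,-301.4,40,-.184)
E
```

```text
t: 30.92
tcp_pos: [488.5, -300.0, 97.6]
orientation: [-0.286, -3.127, -0.003]
ft_force: [0.1, 0.5, -1.4]
finger_gap: 44.4
finger_force: 72.1
shift [-2.8 -1.  57.6] turn 0.001 tool yaw 2.959 tilt [ 0.001  0.002 -1.   ] q7 1.47 t 30.92 rows>= 2.0
```

```bash
python3 -m jog '[[-1,0,20,0],[-1,0,38,0],[-1,0,50,0],[-1,0,57,0],[-1,0,57,0],[-1,0,57,0]]'; python3 -m jog '[[0,0,1.5,0],[0,0,3,0],[0,0,4.5,0],[0,0,4.5,0],[0,0,4.5,0]]'
python3 - <<'E'
from h import *
from plant import arm
p=arm.read_camera("scene");go(491,-301.4,33.6,-.184)
u,v=[int(a) for a in proj(p,[475,-340,10])[0]]
cv2.imwrite("pics/a12.png",cv2.resize(p["pixels"][v-60:v+60,u-70:u+70],None,fx=4,fy=4,interpolation=2))
E
```

```text
t: 31.42
tcp_pos: [490.0, -300.8, 41.2]
orientation: [-0.286, -3.128, -0.001]
ft_force: [0.5, 0.3, -0.4]
finger_gap: 44.3
finger_force: 72.1
t: 31.83
tcp_pos: [489.8, -302.1, 36.9]
orientation: [0.289, 3.128, -0.0]
ft_force: [0.5, -0.1, -1.8]
finger_gap: 44.3
finger_force: 72.1
shift [-1.   0.9  3.3] turn 0.0 tool yaw 2.958 tilt [-0. -0. -1.] q7 1.41 t 31.88 rows>= 1.0
```

View pics/a12.png

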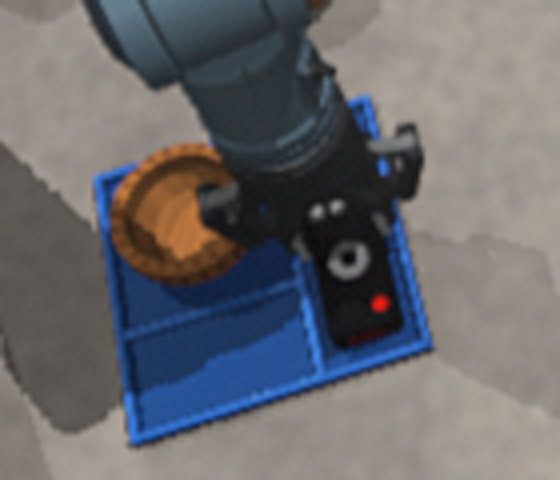

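The remote is in the long compartment and the bowl hasn't moved. I'll lower it, release it, retreat and verify from both cameras.

```bash
python3 -m jog '[[0,0,1,0],[0,0,2,0],[0,0,3,0],[0,0,3.6,0],[0,0,3.6,0]]'; python3 -m jog '[[0,0,0,0],[0,0,0,0],[0,0,0,0]]' 53; python3 -m jog '[[0,0,-8,0],[0,0,-25,0],[0,0,-60,0],[0,0,-95,0],[0,0,-130,0],[0,0,-165,0],[0,0,-200,0],[0,0,-200,0]]'; python3 -m jog '[[0,35,0,0],[0,75,0,0],[0,115,0,0],[0,155,0,0],[0,195,0,0],[0,220,0,0],[0,220,0,0],[0,220,0,0]]'
python3 - <<'E'
from inb import *
import meas
meas.items.update(ash=((470,312),75,20),opener=((494,407),90,10),lit=((560,322),50,12),blk=((488,-301),90,18),wht=((478,-5),85,13))
for n,bt,ot in(("scene",(475.8,-359.1),(502.5,350)),("top",(472.7,-357.5),(498.2,349.2))):
    p=arm.read_camera(n);cv2.imwrite(f"pics/{n}f.png",p["pixels"])
    meas.meas(p,n,["ash","opener","lit","blk","wht"]);circ(p,(435,-385),40,58,bt,-.184)
    a=[]
    for c in((500,350),(474,-358)):
        u,v=proj(p,[*c,10])[0].astype(int);a.append(cv2.resize(p["pixels"][v-50:v+50,u-50:u+50],(290,290),interpolation=2))
    im=np.hstack(a) if n=="scene" else np.vstack([im,np.hstack(a)])
cv2.imwrite("pics/fin.png",im)
E
```

```text
t: 32.3
tcp_pos: [489.8, -302.0, 33.7]
orientation: [-0.288, -3.128, 0.001]
ft_force: [-2.0, -0.2, 3.7]
finger_gap: 44.2
finger_force: 72.7
t: 32.55
tcp_pos: [490.0, -302.0, 33.1]
orientation: [0.288, 3.128, -0.0]
ft_force: [0.3, 0.2, 1.0]
finger_gap: 53.2
finger_force: 0.0
t: 33.22
tcp_pos: [494.9, -303.2, 241.8]
orientation: [0.286, 3.115, -0.011]
ft_force: [1.2, -0.4, 0.8]
finger_gap: 53.3
finger_force: 0.0
t: 33.88
tcp_pos: [530.2, -82.8, 233.7]
orientation: [0.279, 3.128, -0.0]
ft_force: [0.3, -0.5, 0.6]
finger_gap: 53.0
finger_force: 0.0
scene ash 409 c [474.1 311.8] size [85.  88.1] long yaw -1.479 mean [476.  310.1  30.5] z95 37.3
scene opener 293 c [495.1 410.5] size [147.   40.5] long yaw 0.01 mean [498.5 404.1  17.9] z95 23.3
scene lit 186 c [563.2 318.8] size [24.8 79.8] long yaw -1.47 mean [563.7 317.5  17. ] z95 20.0
scene blk 969 c [ 491.5 -302.3] size [ 46.2 151.4] long yaw -0.185 mean [ 495.3 -302.5   25.2] z95 28.3
scene wht 1286 c [498.3 -67.8] size [124.7  37.6] long yaw 0.219 mean [502.6 -66.6 586.7] z95 609.1
circle 437.72845458984375 -385.7460021972656 46.71010971069336 369 local [-32.6 -33.2] z 44.9
top ash 490 c [469.9 313.4] size [84.6 85.2] long yaw -1.467 mean [469.3 312.7  32.2] z95 38.6
top opener 429 c [490.8 412.1] size [147.   40.1] long yaw 0.012 mean [491.4 405.8  18.9] z95 24.5
top lit 262 c [558.5 320.6] size [24.9 78.9] long yaw -1.488 mean [558.  319.5  17.8] z95 21.5
top blk 707 c [ 488.8 -301.5] size [ 46.5 148.5] long yaw -0.181 mean [ 502.7 -306.4   25.6] z95 29.2
top wht 2708 c [494.  -62.1] size [138.6  52.3] long yaw 0.408 mean [495.1 -59.6 538.7] z95 606.9
circle 432.2793273925781 -383.5390625 45.4008674621582 307 local [-35. -33.] z 45.1
```

View pics/fin.png

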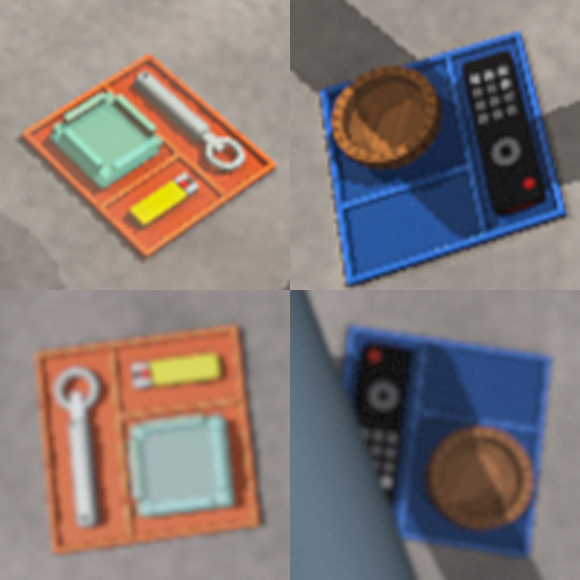

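In both views every item sits flat in its own compartment, at the expected heights, and the blue SHORT compartment is empty. I'll hand the job in.

```bash
python3 -c "
from plant import arm
print(arm.close_job())"
```

```text
the job is handed in; nothing more can be done
None
```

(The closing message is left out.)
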